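# Hang the lipped sample bin on the empty louvred rack

### The job

Two white divided carriers with an upright hand grip stand loose on the lab bench; one has a turned-down lip along its back. Lift that lipped bin by its grip over the rail of the empty louvred rack and lower it so that its lip catches over the rail, roughly centred and square to it, the bin hanging over the rack's foot plate, then let go. Leave the carrier without a lip where it stands.

Things in the scene. Friction and masses are not known exactly. Their poses are not given: they have to be found in the camera images.
- bin_grip (a point): Grasp point of the loose lipped bin: centre of its white upright hand grip, 50 mm long (x), 10 mm thick (y), 80 to 125 mm above the underside, mid-bin; this point is 105 mm above the underside. Bin: open white box 100 (x) by 110 (y) by 80 mm high, walls 3 mm, divider under the grip, about 0.25 kg, balanced under the grip, standing on the bench. Axes: z up, lip on the -x side.
- bin_lip (a point): That bin's lip: middle of the flange's underside, 59 mm to -x of and 28 mm below bin_grip. Lip 70 mm wide (y). The flange juts from the top of the back wall; a 3 mm tooth at its end slopes down and outward to 26 mm below the flange. Gap between wall and tooth, for the rail: 18 mm at the flange, 31 mm at the mouth, whose middle is 6.5 mm to -x of this point. Axes as bin_grip.
- rail_top (a point): Middle of the top edge of the empty rack's rail, 120 mm above the bench. Fixed grey louvred panel on a foot; rail 5 mm thick (x), 140 mm long (y), open for 30 mm behind. x points level, away from the robot, to the long-foot side, where the bin hangs; z up. Hung: axes agree, bin_lip within 15 mm of rail_top, bin nodding down a little. The like rack beside it (either side) holds a bin, up to 168 mm high: carry over it.
- caddy_grip (a point): Centre of the hand grip of the other loose carrier: same white box, grip and heights as the bin, but with no lip, and with brown vials inside. To be left where it stands. Axes are the carrier's, z up.
There are look-alikes about, which are no part of the job. What is shaped like the part that bears bin_grip but black or turquoise is not meant.

How it is judged:
By the outcome, as a careful person would: the job done as asked, in the order asked, and still so for the second after the job is handed in, with the robot touching nothing.
It also fails if it takes over 43 s, if anything falls off the work surface, if the arm or the gripper's body presses on something with over 40 N, if the wrist force passes 120 N, or if a joint passes its speed limit or range.

### The arm

A 7-joint arm with a two-finger parallel gripper is mounted at the origin on the work surface. World frame = base frame: x ahead of the robot, y to its left, z up, the work surface at z = 0. Lengths are in m, angles in rad, forces in N, time in s.
With the tool pointing down it reaches from about 0.4 to 0.85 m from the base axis. Payload 10.4 kg.
Tool frame: the origin (TCP) lies on the centre line of the jaws, within the pads' length; the fingertips stand 19 mm ahead of it and the grasp point (between the pads) is the TCP; z points along the fingers, y is the line along which they close (so a half turn about z gives the same grasp; the last joint's range is limited). The gripper opens to 87 mm and grips with 3 to 60 N. Pads are 19 mm wide; open, the fingers measure 117 mm over their backs; the gripper's body (75 mm by 190 mm) begins 51 mm behind the grasp point.
Start: joints at [1.237, 0.332, -0.065, 1.46, 0.022, 1.35, -0.088], TCP at [0.191, -0.595, 0.242] pointing down, gripper open.
Joint ranges: [-2.6, 2.6], [-0.5, 2.12], [-1.47, 1.34], [0.16, 2.42], [-1.27, 4.41], [0.06, 2.06], [-2.6, 2.6]. Speed limits (rad/s): [2.22, 2.22, 2.79, 2.79, 3.14, 3.14, 3.14].

### API

Orientations are given as a unit quaternion [w, x, y, z].
In Python, from workcell import env gives the robot as it stands.
- The arm moves only by the tool move_arm, never from a script. Its argument "targets" is a list of rows, each a list of 3 entries, a list of its own where there are three numbers: the shift along the tool's x, y, z in cm, then the turn, a rotation vector about the tool's x, y, z in rad, then the finger opening in cm, from 0 to 8.7. In form: [[[x, y, z], [wx, wy, wz], claw], ...]. A call has 1 to 5 rows; each row is the pose to reach, as a shift and turn from the pose commanded when the call began, along the tool's axes at that moment; what a row does not reach only later rows make up. A row lasts 1/12 s, in which the tool goes at most 41.7 mm and 7.16 degrees, less where a joint would pass 70% of its speed; a pose out of reach is approached as far as the arm can. A call with a gripper value outside its range is refused whole. The fingers move at their own pace and stop on an object; "grip_force" is the grip in N (left out, the last holds). Time passes only in rows, so rows that repeat a pose let the fingers close. It gives the time, the measured TCP pose, the force, the opening and the grip force at its end, in the units of the state.
- env.state(): the state, without advancing time (a new reading comes with each control period).
- env.grab_frame(name): name is "scene" or "side" or "wrist"; returns a dict with "image" (384x512x3 uint8, red, green, blue), "camera_matrix" (3x3 intrinsics, pixels), "camera_from_world" (4x4, takes a point from world to camera coordinates); the wrist camera has in their place "mount" (4x4, takes a point from camera to tool coordinates, whose origin is the TCP and whose axes are the flange's). Camera axes: x right, y up, looking along -z (the intrinsics and any distortion apply to the point x, -y, -z); pixel columns grow to the right and rows downward; lengths in m; the calibration is good to about 2 mm. A picture is of the moment at which its call begins: read the wrist's pose just before it. There is no depth.
- env.close_job(): hands the job in; it is judged then, once.
The state is a dict: "time": time; "joint_positions": joint angles; "dq": joint speeds; "joint_torque": joint torques, N m; "ee_pos": TCP position; "ee_rot": TCP orientation; "ft_force": force on the tool from outside, world axes, zero at the start; "wrist_torque": the same for the moment, N m; "opening": finger opening in m; "grip_force": force on a finger pad.
Only numpy, scipy, OpenCV 4.12 (cv2) and the standard library are available. Lean on these libraries where they do the work, as an engineer would, in place of code of your own. Each camera call takes 0.05 s, during which the arm holds its last target. There are 200 camera calls.

## Working session

There is one attempt and no reset: what is moved stays moved. The work goes in short steps, Python scripts to look and compute and a tool call to move; the robot and the scene stay as the last step left them, time stands still between calls to the robot, and variables do not carry over. Pictures are saved under pics/ and viewed, at most 10 in all, crops included, and the job is handed in when it is done.

Besides the shell and the picture viewer there is one more tool, called by a JSON object that holds its "fn" and its "kwargs", one argument or row to a line. move_arm: Moves the arm, as the interface text tells. Its arguments: {"type":"object","properties":{"targets":{"type":"array"},"grip_force":{"type":"number"}},"required":["targets"]}

```bash
mkdir -p pics; python3 - <<'E'
from workcell import env
import cv2,numpy as np,pickle
s=env.state();print(s['ee_pos'],s['ee_rot'],s['opening'],s['time'])
D={}
for n in ['scene','side','wrist']:
    f=env.grab_frame(n);D[n]=f;print(n,[ (k,np.round(v,3).tolist()) for k,v in f.items() if k!='image'])
    cv2.imwrite(f'pics/{n}0.png',f['image'][:,:,::-1])
D['state']=s
pickle.dump(D,open('d0.pkl','wb'))
E
```

```text
[ 0.19104831 -0.59472265  0.24077814] [-6.71914518e-04  9.87941077e-01  1.54828798e-01 -1.44312199e-04] 0.08697501080829853 0.0
scene [('camera_matrix', [[450.173, 0.0, 258.932], [0.0, 450.173, 191.695], [0.0, 0.0, 1.0]]), ('camera_from_world', [[-0.257, 0.966, 0.009, 0.089], [-0.593, -0.165, 0.788, 0.164], [0.763, 0.197, 0.615, -1.404], [0.0, 0.0, 0.0, 1.0]])]
side [('camera_matrix', [[459.01, 0.0, 259.497], [0.0, 459.01, 185.292], [0.0, 0.0, 1.0]]), ('camera_from_world', [[-0.778, -0.628, 0.021, 0.355], [0.351, -0.407, 0.844, -0.231], [-0.521, 0.664, 0.537, -1.252], [0.0, 0.0, 0.0, 1.0]])]
wrist [('camera_matrix', [[294.437, 0.0, 251.545], [0.0, 294.437, 192.724], [0.0, 0.0, 1.0]]), ('mount', [[0.0, 0.964, 0.264, 0.073], [1.0, -0.001, 0.001, 0.0], [0.001, 0.264, -0.964, -0.142], [0.0, 0.0, 0.0, 1.0]])]
```

View pics/scene0.png

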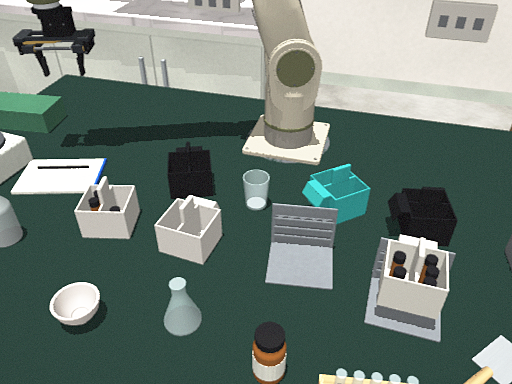

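View pics/side0.png

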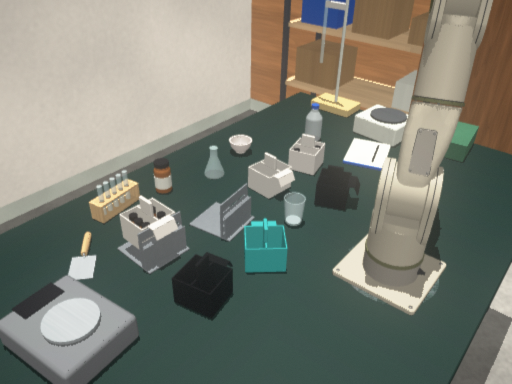

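The scene view shows the lipless caddy with vials at about (108,210) and the empty white bin at (190,228). The empty rack is at (303,245) and the occupied one at (412,285). In the side view the white bin is at (270,177), with its lip toward (285,182), and the rack is at (235,212). I'll zoom in on both.

```bash
python3 - <<'E'
import cv2,numpy as np
a=cv2.imread('pics/scene0.png')[185:295,145:345];b=cv2.imread('pics/side0.png')[145:245,180:330]
a=cv2.resize(a,(800,440),interpolation=cv2.INTER_CUBIC)[:, :]
cv2.imwrite('pics/c1.png',a)
cv2.imwrite('pics/c2.png',cv2.resize(b,None,fx=5,fy=5,interpolation=cv2.INTER_CUBIC))
E
```

```text
(no output)
```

View pics/c1.png

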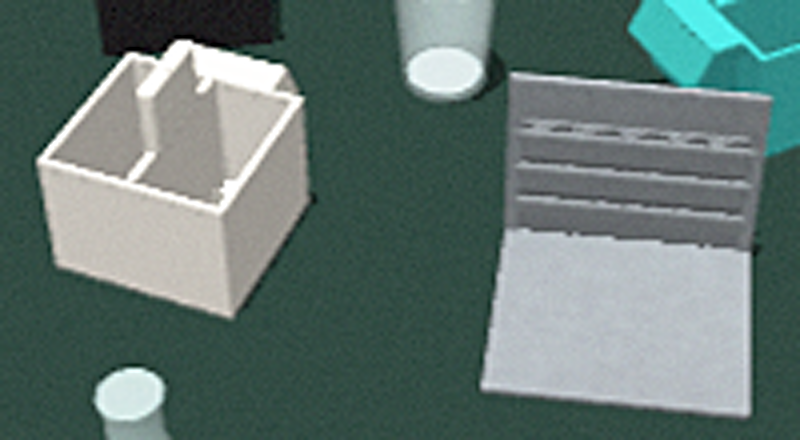

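View pics/c2.png

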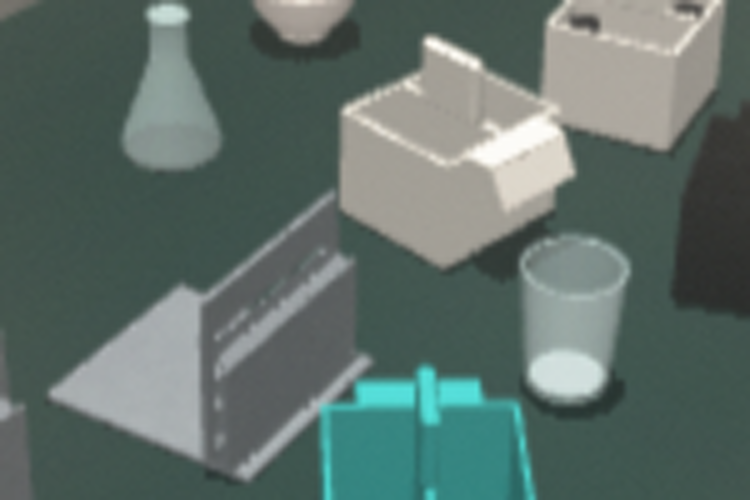

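In the scene crop, the bin's rim corners are (40,160), (222,210), (300,98) and (130,55), with the lip at the upper right. The rail top runs from (511,74) to (771,97). In the side crop, the rim corners are (342,108), (447,162) and (555,105), and the rail top runs from (205,298) to (335,193). The flap-shaped lip faces the robot side.

```bash
cat > h.py <<'E'
import numpy as np,cv2
from scipy.spatial.transform import Rotation as R
def Rw(s): q=s['ee_rot'];return R.from_quat([q[1],q[2],q[3],q[0]])
def ray(f,px,s=None):
    K=f['camera_matrix'];d=np.array([(px[0]-K[0,2])/K[0,0],-(px[1]-K[1,2])/K[1,1],-1.])
    if s is None:
        T=np.linalg.inv(f['camera_from_world'])
    else:
        W=np.eye(4);W[:3,:3]=Rw(s).as_matrix();W[:3,3]=s['ee_pos'];T=W@f['mount']
    return T[:3,3],T[:3,:3]@d
def onz(f,px,z,s=None):
    o,d=ray(f,px,s);return (o+d*(z-o[2])/d[2])
E
python3 - <<'E'
import pickle;from h import *
D=pickle.load(open('d0.pkl','rb'))
np.set_printoptions(precision=4,suppress=True)
A=lambda p:(145+(p[0]+.5)/4-.5,185+(p[1]+.5)/4-.5)
B=lambda p:(180+(p[0]+.5)/5-.5,145+(p[1]+.5)/5-.5)
for p in [(40,160),(222,210),(300,98),(130,55)]: print('bin sc',onz(D['scene'],A(p),.08))
for p in [(342,108),(447,162),(555,105)]: print('bin sd',onz(D['side'],B(p),.08))
for p in [(183,42),(150,95)]: print('grip sc',onz(D['scene'],A(p),.125))
for p in [(427,38),(480,65)]: print('grip sd',onz(D['side'],B(p),.125))
for p in [(511,74),(771,97)]: print('rail sc',onz(D['scene'],A(p),.12))
for p in [(205,298),(335,193)]: print('rail sd',onz(D['side'],B(p),.12))
for p in [(485,389),(749,415)]: print('foot sc',onz(D['scene'],A(p),.0))
print(Rw(D['state']).as_matrix())
E
```

```text
bin sc [ 0.5522 -0.1785  0.08  ]
bin sc [ 0.5626 -0.0705  0.08  ]
bin sc [ 0.466  -0.0605  0.08  ]
bin sc [ 0.4557 -0.1675  0.08  ]
bin sd [ 0.5659 -0.0712  0.08  ]
bin sd [ 0.4691 -0.0625  0.08  ]
bin sd [ 0.4592 -0.1693  0.08  ]
grip sc [ 0.4883 -0.1177  0.125 ]
grip sc [ 0.5346 -0.1177  0.125 ]
grip sd [ 0.5335 -0.1208  0.125 ]
grip sd [ 0.4839 -0.1145  0.125 ]
rail sc [0.4613 0.059  0.12  ]
rail sc [0.4431 0.1962 0.12  ]
rail sd [0.4427 0.1948 0.12  ]
rail sd [0.459  0.0627 0.12  ]
foot sc [0.5763 0.076  0.    ]
foot sc [0.5569 0.2128 0.    ]
[[ 0.9521  0.3059 -0.0005]
 [ 0.3059 -0.9521  0.0013]
 [-0.0001 -0.0014 -1.    ]]
```

{"fn": "move_arm", "kwargs": {
  "targets": [
    [[3.2, -2.5, 0], [0, 0, 0], 4],
    [[6.4, -5, 0], [0, 0, 0], 4],
    [[9.6, -7.6, 0], [0, 0, 0], 4],
    [[12.8, -10.1, 0], [0, 0, 0], 4],
    [[16, -12.6, 0], [0, 0, 0], 4]
  ]
}}

```text
time: 0.57
ee_pos: [0.3056, -0.4243, 0.2414]
ee_rot: [-0.0, 0.988, 0.155, -0.0]
ft_force: [0.4, -1.1, -0.0]
opening: 0.0616
grip_force: 0.0
```

{"fn": "move_arm", "kwargs": {
  "targets": [
    [[3.2, -2.5, 0], [0, 0, 0], 4],
    [[6.4, -5, 0], [0, 0, 0], 4],
    [[9.6, -7.6, 0], [0, 0, 0], 4],
    [[12.8, -10.1, 0], [0, 0, 0], 4],
    [[16, -12.6, 0], [0, 0, 0], 4]
  ]
}}

```text
time: 0.98
ee_pos: [0.4193, -0.2554, 0.2416]
ee_rot: [0.0, 0.988, 0.155, -0.0]
ft_force: [2.2, -0.3, -0.1]
opening: 0.0406
grip_force: 0.0
```

{"fn": "move_arm", "kwargs": {
  "targets": [
    [[3, -2.5, 0], [0, 0, 0.1], 4],
    [[6, -5, 0], [0, 0, 0.2], 4],
    [[9, -7.5, 1], [0, 0, 0.3], 4],
    [[13, -10.3, 2], [0, 0, 0.41], 4],
    [[13, -10.3, 2], [0, 0, 0.41], 4]
  ]
}}

```text
time: 1.4
ee_pos: [0.5128, -0.1139, 0.2206]
ee_rot: [-0.001, 0.999, -0.05, -0.0]
ft_force: [-0.9, -0.1, -0.0]
opening: 0.0403
grip_force: 0.0
```

```bash
python3 - <<'E'
from workcell import env
import pickle;from h import *
s=env.state();f=env.grab_frame('wrist');pickle.dump((s,f),open('w1.pkl','wb'))
print(s['ee_pos'],Rw(s).as_euler('zyx',degrees=True),s['joint_positions'])
cv2.imwrite('pics/w1.png',f['image'][:,:,::-1])
E
```

```text
[ 0.51279049 -0.11385993  0.22058673] [ 5.77841545e+00  2.05180507e-03 -1.79879718e+02] [ 0.59881354  0.16373659 -0.51192298  1.73012003  0.08151997  1.26952365
 -1.6032794 ]
```

View pics/w1.png

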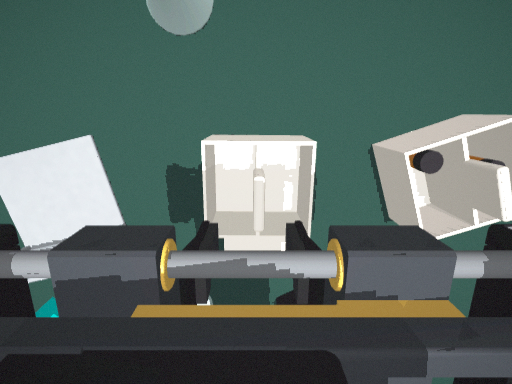

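The wrist view shows the bin squared up below the tool. Its front rim corners are at (203,138) and (315,138), and the grip's top edge runs from (259,174) to (258,231).

```bash
python3 - <<'E'
import pickle;from h import *
s,f=pickle.load(open('w1.pkl','rb'))
np.set_printoptions(precision=4,suppress=True)
for p in [(259,174),(258.5,231)]:
  w=onz(f,p,.125,s);print(w,Rw(s).inv().apply(w-s['ee_pos']))
for p in [(203,138),(315,138)]:
  w=onz(f,p,.08,s);print(w,Rw(s).inv().apply(w-s['ee_pos']))
E
```

```text
[ 0.5357 -0.1221  0.125 ] [0.0237 0.0061 0.0956]
[ 0.4856 -0.117   0.125 ] [-0.0267  0.006   0.0956]
[ 0.5662 -0.0727  0.08  ] [ 0.049  -0.046   0.1407]
[ 0.5556 -0.1781  0.08  ] [0.0491 0.0599 0.1405]
```

{"fn": "move_arm", "kwargs": {
  "targets": [
    [[-0.1, 0.6, 2.5], [0, 0, 0], 4],
    [[-0.1, 0.6, 5], [0, 0, 0], 4],
    [[-0.1, 0.6, 7.5], [0, 0, 0], 4],
    [[-0.1, 0.6, 9.7], [0, 0, 0], 4],
    [[-0.1, 0.6, 11.3], [0, 0, 0], 4]
  ]
}}

```text
time: 1.87
ee_pos: [0.5082, -0.1258, 0.1064]
ee_rot: [-0.0, 0.999, -0.05, -0.001]
ft_force: [-0.4, 0.3, 0.1]
opening: 0.0401
grip_force: 0.0
```

{"fn": "move_arm", "kwargs": {
  "targets": [
    [[0, 0, 0], [0, 0, 0], 0.5],
    [[0, 0, 0], [0, 0, 0], 0.5],
    [[0, 0, 0], [0, 0, 0], 0.5],
    [[0, 0, 0], [0, 0, 0], 0.5],
    [[0, 0, 0], [0, 0, 0], 0.5]
  ],
  "grip_force": 30
}}

```text
time: 2.28
ee_pos: [0.5103, -0.1252, 0.1099]
ee_rot: [0.0, 0.999, -0.05, 0.001]
ft_force: [0.8, 1.7, 1.0]
opening: 0.0144
grip_force: 1.0
```

{"fn": "move_arm", "kwargs": {
  "targets": [
    [[0, 0, 0], [0, 0, 0], 0.5],
    [[0, 0, 0], [0, 0, 0], 0.5],
    [[0, 0, 0], [0, 0, 0], 0.5],
    [[0, 0, 0], [0, 0, 0], 0.5]
  ]
}}

```text
time: 2.62
ee_pos: [0.5093, -0.1255, 0.1085]
ee_rot: [0.0, 0.999, -0.05, -0.0]
ft_force: [0.6, -0.3, -1.7]
opening: 0.0098
grip_force: 30.0
```

{"fn": "move_arm", "kwargs": {
  "targets": [
    [[0, 0, -2], [0, 0, 0], 0.5],
    [[0, 0, -5], [0, 0, 0], 0.5],
    [[0, 0, -9], [0, 0, 0], 0.5],
    [[0, 0, -13], [0, 0, 0], 0.5],
    [[0, 0, -16], [0, 0, 0], 0.5]
  ]
}}

```text
time: 3.03
ee_pos: [0.5097, -0.1253, 0.2718]
ee_rot: [0.0, 0.999, -0.049, 0.001]
ft_force: [0.7, 0.9, -0.8]
opening: 0.0099
grip_force: 30.0
```

{"fn": "move_arm", "kwargs": {
  "targets": [
    [[0.3, -3, 0], [0, 0, -0.05], 0.5],
    [[0.6, -7, 0], [0, 0, -0.1], 0.5],
    [[0.9, -11, 0], [0, 0, -0.15], 0.5],
    [[1.2, -15, 0], [0, 0, -0.2], 0.5],
    [[1.4, -18, 0], [0, 0, -0.23], 0.5]
  ]
}}

```text
time: 3.45
ee_pos: [0.541, 0.056, 0.2687]
ee_rot: [-0.0, 0.998, 0.068, 0.0]
ft_force: [1.0, 0.0, -2.1]
opening: 0.0099
grip_force: 30.0
```

```bash
python3 - <<'E'
from workcell import env
import time
for i in range(3): env.grab_frame('scene')
s=env.state();print(s['time'],s['ee_pos'],s['ee_rot'],s['ft_force'])
E
```

```text
3.6 [0.54093754 0.0555561  0.26840239] [-4.72715593e-04  9.97679771e-01  6.80796182e-02 -1.27689868e-04] [ 0.32790512 -1.36225574 -2.06047965]
```

{"fn": "move_arm", "kwargs": {
  "targets": [
    [[-0.6, -2.8, 0], [0, 0, 0], 0.5],
    [[-1.3, -5.6, 0], [0, 0, 0], 0.5],
    [[-1.9, -8.3, 0], [0, 0, 0], 0.5],
    [[-1.9, -8.3, 0], [0, 0, 0], 0.5],
    [[-1.9, -8.3, 0], [0, 0, 0], 0.5]
  ]
}}

```text
time: 4.02
ee_pos: [0.5111, 0.1326, 0.2686]
ee_rot: [0.0, 0.998, 0.066, 0.0]
ft_force: [0.9, -1.8, -1.9]
opening: 0.01
grip_force: 30.0
```

```bash
python3 - <<'E'
from workcell import env
import pickle;from h import *
s=env.state();a=env.grab_frame('scene');b=env.grab_frame('side');pickle.dump((s,a,b),open('w2.pkl','wb'))
print(s['ee_pos'],s['ee_rot'],s['ft_force'])
A=a['image'][130:290,240:373,::-1];B=b['image'][80:240,170:303,::-1]
cv2.imwrite('pics/ab.png',cv2.resize(np.hstack([A,B]),None,fx=3,fy=3,interpolation=cv2.INTER_CUBIC))
E
```

```text
[0.51113133 0.13261975 0.26862819] [3.01826979e-04 9.97814382e-01 6.60784444e-02 8.82713267e-05] [ 0.90712867 -1.79260348 -1.90203127]
```

View pics/ab.png

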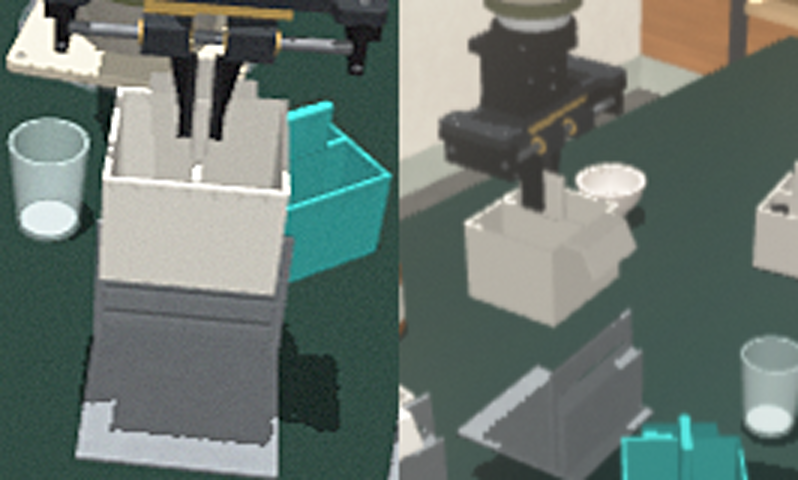

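The bin hangs level in the grip above the rack. In the left (scene) half its front rim corners are at (106,181) and (288,191). In the right (side) half the rim corners are at (467,222) and (555,259), and the lip is at (610,235).

```bash
python3 - <<'E'
import pickle;from h import *
s,a,b=pickle.load(open('w2.pkl','rb'))
np.set_printoptions(precision=4,suppress=True)
A=lambda p:(240+(p[0]+.5)/3-.5,130+(p[1]+.5)/3-.5)
B=lambda p:(170+(p[0]-399+.5)/3-.5,80+(p[1]+.5)/3-.5)
M=Rw(s)
for n,f,P in [('sc',a,[A((106,182)),A((288,191))]),('sd',b,[B((467,222)),B((555,259))])]:
  for p in P:
    w=onz(f,p,.240,s=None);print(n,w,'tool',M.inv().apply(w-s['ee_pos']))
E
```

```text
sc [0.5677 0.0862 0.24  ] tool [0.05   0.0535 0.0287]
sc [0.5473 0.1922 0.24  ] tool [ 0.0437 -0.0543  0.0286]
sd [0.5517 0.1894 0.24  ] tool [ 0.0477 -0.0509  0.0286]
sd [0.4429 0.1861 0.24  ] tool [-0.0605 -0.062   0.0286]
```

{"fn": "move_arm", "kwargs": {
  "targets": [
    [[0.3, -0.3, 2], [0, 0, 0], 0.5],
    [[0.3, -0.3, 4.5], [0, 0, 0], 0.5],
    [[0.3, -0.3, 7], [0, 0, 0], 0.5],
    [[0.3, -0.3, 8.2], [0, 0, 0], 0.5],
    [[0.3, -0.3, 8.2], [0, 0, 0], 0.5]
  ]
}}

```text
time: 4.53
ee_pos: [0.5131, 0.1336, 0.1838]
ee_rot: [0.0, 0.998, 0.064, -0.002]
ft_force: [-0.9, -0.6, -1.4]
opening: 0.0099
grip_force: 30.0
```

```bash
python3 - <<'E'
from workcell import env
import pickle;from h import *
env.grab_frame('side');env.grab_frame('side')
s=env.state();a=env.grab_frame('scene');b=env.grab_frame('side');pickle.dump((s,a,b),open('w3.pkl','wb'))
print(s['ee_pos'],s['ee_rot'],s['ft_force'])
A=a['image'][130:290,240:340,::-1];B=b['image'][115:245,170:303,::-1]
cv2.imwrite('pics/side3.png',cv2.resize(B,None,fx=4.5,fy=4.5,interpolation=cv2.INTER_CUBIC))
E
```

```text
[0.51460686 0.13490301 0.18717622] [-7.30360881e-07  9.97902695e-01  6.47318269e-02  4.48786902e-05] [ 0.45227135 -0.89713168 -1.24319004]
```

View pics/side3.png

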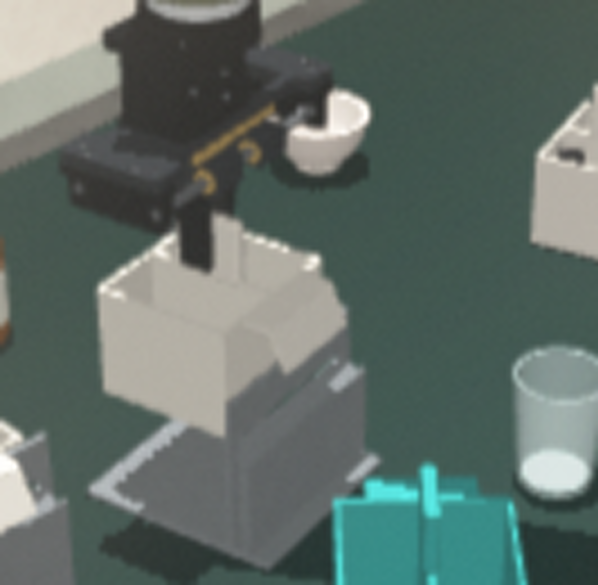

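The side view shows the bin's back wall just in front of the rail. The sloping lip is behind and above the rail, with its tooth's lower edge running from (285,372) to (347,322). I'll check that edge against the rail.

```bash
python3 - <<'E'
import pickle;from h import *
s,a,b=pickle.load(open('w3.pkl','rb'))
np.set_printoptions(precision=4,suppress=True)
B=lambda p:(170+(p[0]+.5)/4.5-.5,115+(p[1]+.5)/4.5-.5)
t=np.radians(7.4);r=np.array([.451,.128]);X=np.array([np.cos(t),np.sin(t)]);Y=np.array([-np.sin(t),np.cos(t)])
zt=s['ee_pos'][2]
for n,p,z in [('tooth',(285,372),zt-.0575),('tooth',(347,322),zt-.0575),('rim',(99,289),zt-.0285),('bot',(223,436),zt-.1085),('bot',(104,390),zt-.1085)]:
  w=onz(b,B(p),z)[:2]-r;print(n,w@X,w@Y)
w=s['ee_pos'][:2]-r;print('tcp',w@X,w@Y)
E
```

```text
tooth -0.01711080393818493 0.031390041687688
tooth -0.01797697905139683 -0.03930240202910786
rim 0.11186255962234964 0.053497738920010834
bot 0.017740648543495736 0.051953359887588695
bot 0.11421884104145277 0.05269786761877619
tcp 0.06396616594915126 -0.0013467654743464185
```

{"fn": "move_arm", "kwargs": {
  "targets": [
    [[-0.1, -0.1, 0.8], [0, 0, 0], 0.5],
    [[-0.2, -0.2, 1.6], [0, 0, 0], 0.5],
    [[-0.2, -0.2, 2.4], [0, 0, 0], 0.5],
    [[-0.2, -0.2, 3.2], [0, 0, 0], 0.5],
    [[-0.2, -0.2, 3.2], [0, 0, 0], 0.5]
  ]
}}

```text
time: 5.15
ee_pos: [0.5109, 0.1369, 0.1525]
ee_rot: [0.0, 0.998, 0.065, -0.001]
ft_force: [0.1, 0.6, -2.9]
opening: 0.0095
grip_force: 30.0
```

{"fn": "move_arm", "kwargs": {
  "targets": [
    [[0, 0, 0], [0, 0, 0], 0.5],
    [[0, 0, 0.1], [0, 0, 0], 0.5],
    [[0, 0, 0.2], [0, 0, 0], 0.5],
    [[0, 0, 0.2], [0, 0, 0], 0.5],
    [[0, 0, 0.2], [0, 0, 0], 0.5]
  ]
}}

```text
time: 5.57
ee_pos: [0.512, 0.1373, 0.1527]
ee_rot: [0.0, 0.998, 0.065, 0.0]
ft_force: [-0.5, 0.3, -1.4]
opening: 0.0099
grip_force: 30.0
```

{"fn": "move_arm", "kwargs": {
  "targets": [
    [[0, 0, 0.1], [0, 0, 0], 0.5],
    [[0, 0, 0.2], [0, 0, 0], 0.5],
    [[0, 0, 0.2], [0, 0, 0], 0.5],
    [[0, 0, 0.2], [0, 0, 0], 0.5]
  ]
}}

```text
time: 5.9
ee_pos: [0.5121, 0.1373, 0.1509]
ee_rot: [0.0, 0.998, 0.065, 0.0]
ft_force: [0.2, -0.7, 2.5]
opening: 0.0099
grip_force: 30.0
```

```bash
python3 - <<'E'
from workcell import env
from h import *
s=env.state();b=env.grab_frame('side')
print(s['ee_pos'],s['ee_rot'],s['ft_force'])
B=b['image'][115:245,170:303,::-1]
cv2.imwrite('pics/side4.png',cv2.resize(B,None,fx=4.5,fy=4.5,interpolation=cv2.INTER_CUBIC))
E
```

```text
[0.51212092 0.13734921 0.15086957] [1.95873884e-05 9.97864044e-01 6.53242333e-02 3.07520558e-04] [ 0.19950122 -0.65289924  2.49450985]
```

View pics/side4.png

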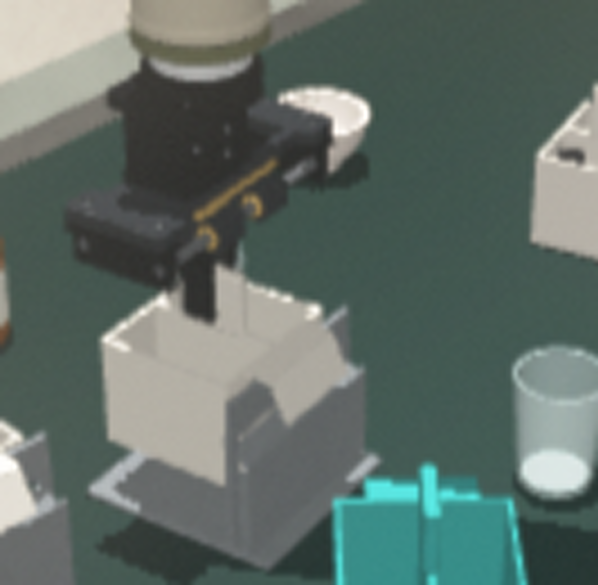

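The lip covers the rail, its lower edge running from (285,420) to (350,370), with the rail ends visible on both sides. The force now shows upward contact at the expected height, so I'm releasing.

{"fn": "move_arm", "kwargs": {
  "targets": [
    [[0, 0, 0], [0, 0, 0], 4],
    [[0, 0, 0], [0, 0, 0], 4],
    [[0, 0, 0], [0, 0, 0], 4],
    [[0, 0, 0], [0, 0, 0], 4],
    [[0, 0, 0], [0, 0, 0], 4]
  ]
}}

```text
time: 6.37
ee_pos: [0.5118, 0.1373, 0.1505]
ee_rot: [0.0, 0.998, 0.065, -0.0]
ft_force: [1.1, -0.3, 0.2]
opening: 0.0344
grip_force: 0.0
```

{"fn": "move_arm", "kwargs": {
  "targets": [
    [[0, 0, 0], [0, 0, 0], 4],
    [[0, 0, -1], [0, 0, 0], 4],
    [[0, 0, -3], [0, 0, 0], 4],
    [[0, 0, -6], [0, 0, 0], 4],
    [[0, 0, -9], [0, 0, 0], 4]
  ]
}}

```text
time: 6.78
ee_pos: [0.5113, 0.1373, 0.2419]
ee_rot: [-0.0, 0.998, 0.066, -0.001]
ft_force: [0.8, -0.6, 1.0]
opening: 0.04
grip_force: 0.0
```

{"fn": "move_arm", "kwargs": {
  "targets": [
    [[0, 0, -3], [0, 0, 0], 4],
    [[0, 0, -5], [0, 0, 0], 4],
    [[0, 0, -6], [0, 0, 0], 4],
    [[0, 0, -6], [0, 0, 0], 4],
    [[0, 0, -6], [0, 0, 0], 4]
  ]
}}

```text
time: 7.2
ee_pos: [0.5117, 0.1372, 0.3]
ee_rot: [0.0, 0.998, 0.065, -0.0]
ft_force: [0.5, -0.9, -0.1]
opening: 0.0401
grip_force: 0.0
```

```bash
python3 - <<'E'
from workcell import env
from h import *
for i in range(6): env.grab_frame('side')
s=env.state();b=env.grab_frame('side');a=env.grab_frame('scene')
print(s['time'],s['ee_pos'],s['ft_force'])
A=a['image'][160:300,240:373,::-1];B=b['image'][110:250,170:303,::-1]
cv2.imwrite('pics/end.png',cv2.resize(np.hstack([A,B]),None,fx=3,fy=3,interpolation=cv2.INTER_CUBIC))
E
```

```text
7.5 [0.51154894 0.13717732 0.29956847] [-0.25457868 -1.07081875 -0.74885376]
```

View pics/end.png

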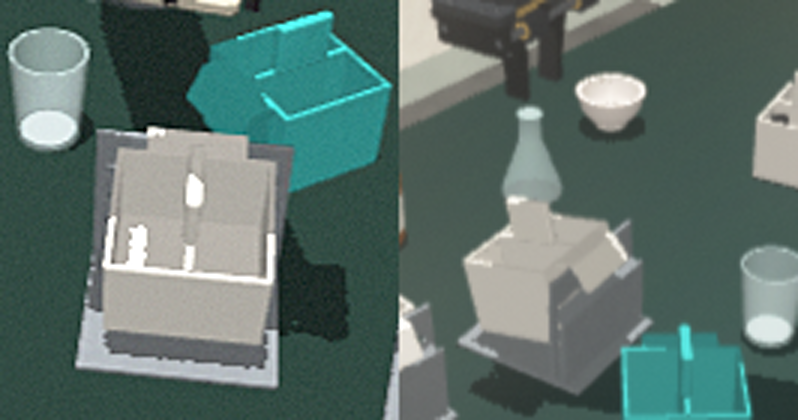

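The bin hangs on the rail, nodding down slightly. It is centred and square over the foot plate (scene rim from (106,270) to (272,278)), and the gripper is well clear above it.

```bash
python3 -c "
from workcell import env
print(env.close_job())"
```

```text
the job is handed in; nothing more can be done
None
```

The lipped bin now hangs by its lip on the empty rack's rail, centred and square over the foot plate with a slight nod down; the gripper let go and stands clear, the lipless carrier was never touched, and I handed the job in at about 7.6 s (no verdict was shown).

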